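# Slide the top backing plate into the drilling jig and block it in

### The job

Slide the top steel plate off the stack, without lifting it, straight onto the bed of the drilling jig beside it, until it sits snugly in the corner against the end stop and the back fence; leave the rest of the stack as it stands. Then stand the timber block that fills the leftover gap down on the bed, between the plate and the two front cleats, so the plate cannot shift, and leave the other things on the bench alone.

Things in the scene. Friction and masses are not known exactly. Their poses are not given: they have to be found in the camera images.
- jig: Drilling jig, fixed: plywood bed, top 28 mm above the bench, with dark steel bars 8 mm high on it. Origin on the bench under the bed. In its axes the bed covers x -81 to 73, y -55 to 76 mm. Its -y edge is open: the stack stands just outside it and plates slide on along +y. The end stop's face is at y = 55 mm; the back fence's face, on the side away from the robot, at x = 55 mm.
- jig_home (a point): Where the centre of a plate seated in the corner must be: jig x 22, y 5 mm, 33 mm above the bench; axes as the jig's.
- jig_gap (a point): Middle of the leftover gap, on the bed's top: jig x -34.5, y 5 mm. The gap is 47 mm wide, x -58 (the faces of the two front cleats, on the robot's side) to -11 mm (a seated plate). The cleats lie at y -55 to -25 and y 35 to 55 mm, x -81 to -58; the opening between them, 60 mm wide, is level with the bed, so the plate can be pushed through it.
- top_plate_mid (a point): Centre of the top plate: plain steel, 66 (its x) by 100 (its y) by 10 mm, 0.35 to 0.7 kg. At the start its underside is 30 mm above the bench, 2 mm higher than the bed; its y lies along the jig's within 5 degrees, its leading end is 5 to 14 mm short of the bed's open edge, and it is 3 to 17 mm nearer the robot than the line on which it must end. Slide it, never lift it.
- plate_2_mid (a point): Centre of the second plate, directly under the top one; same size; underside 20 mm above the bench. Loose: it must stay where it is.
- plate_3_mid (a point): Centre of the third plate; same size; must stay where it is.
- plate_4_mid (a point): Centre of the bottom plate, loose on the bench; same size; must stay where it is.
- wide_block_mid (a point): Centre of the wider timber block, which fills the gap: 42 (its x) by 90 (its y) by 64 mm high, standing on the bench left or right of the jig. It goes into the gap upright, its 90 mm along the jig's y, centred on point jig_gap so that it reaches both cleats; its centre is then 60 mm above the bench, and plate and cleats reach only 10 and 8 mm up its sides.
- narrow_block_mid (a point): Centre of the narrower timber block, too thin for the gap: 26 mm (its x) by 90 mm (its y) by 64 mm high, standing on the other side of the jig. To be left alone.
- bottle: Green plastic bottle, 64 mm across, 190 mm tall, origin under its base. To be left alone.
- screw_cup: White plastic tub with screws in it, 84 mm across the rim, 60 mm tall, origin under its base. To be left alone.
- hammer: Hammer, about 0.3 m long, lying across the bench beyond the jig, origin at its underside. To be left alone.
Not all that is in view belongs to the job. What is shaped like the part that bears top_plate_mid but yellow is not meant. What is shaped like the part that bears wide_block_mid but blue is not meant.

How it is judged:
On the way, in this order (a step that is already met when the one before it is completed fails the run):
1. the top plate has been slid off the stack and lies flat on the jig's bed (y of top_plate_mid in the frame of jig between -0.004 and 0.01 m and z of top_plate_mid in the frame of jig between 0.03 and 0.036 m and x of top_plate_mid in the frame of jig between -0.02 and 0.026 m), for 0.2 s.
2. the plate sits in the corner and the wide block stands on the bed in the gap (x of top_plate_mid in the frame of jig between 0.0155 and 0.026 m and y of top_plate_mid in the frame of jig between -0.001 and 0.009 m and z of top_plate_mid in the frame of jig between 0.03 and 0.036 m and angle between the y axis of top_plate_mid and the y axis of jig, either way round below 0.07 rad and x of wide_block_mid in the frame of jig between -0.042 and -0.03 m and y of wide_block_mid in the frame of jig between -0.01 and 0.014 m and z of wide_block_mid in the frame of jig between 0.057 and 0.063 m and angle between the y axis of wide_block_mid and the y axis of jig, either way round below 0.1 rad and angle between wide_block_mid's own z axis and vertical below 0.08 rad), for 0.2 s.
At the end, for the whole second after the job is handed in: Top plate flat on the bed, within 6 mm of end stop and back fence, square within 0.07 rad; wide block upright on the bed between plate and cleats, along jig y within 0.1 rad, centre at jig y -10 to 14 mm; other three plates within 10 mm of their start (all of step 2 and distance of each of plate_2_mid, plate_3_mid, plate_4_mid from where it was at the start of the episode below 0.01 m); the robot touches nothing.
It fails at once if the top plate is lifted more than 12 mm above where it lay (height (world z) of top_plate_mid above 0.047 m).
It fails at once if the top plate is tipped by more than 0.25 rad (angle between top_plate_mid's own z axis and vertical above 0.25 rad).
It fails at once if one of the other three plates is shifted by more than 10 mm (distance of any of plate_2_mid, plate_3_mid, plate_4_mid from where it was at the start of the episode above 0.01 m).
It fails at once if the bottle, tub, hammer or narrow block is shifted by more than 30 mm (distance of any of bottle, screw_cup, hammer, narrow_block_mid from where it was at the start of the episode above 0.03 m).
It also fails if it takes over 64 s, if anything falls off the work surface, if the arm or the gripper's body presses on something with over 40 N, if the wrist force passes 120 N, or if a joint passes its speed limit or range.

### The arm

A 7-joint arm with a two-finger parallel gripper is mounted at the origin on the work surface. World frame = base frame: x ahead of the robot, y to its left, z up, the work surface at z = 0. Lengths are in m, angles in rad, forces in N, time in s.
With the tool pointing down it reaches from about 0.425 to 0.875 m from the base axis. Payload 9.9 kg.
Tool frame: the origin (TCP) lies at the centre of the arm's flange, where the gripper is bolted on; the fingertips stand 173 mm ahead of it and the grasp point (between the pads) lies 155 mm ahead of it; z points along the fingers, y is the line along which they close (so a half turn about z gives the same grasp; the last joint's range is limited). The gripper opens to 85 mm and grips with 20 to 120 N. Pads are 22 mm wide; open, the fingers measure 114 mm over their backs; the gripper's body (76 mm by 85 mm) begins 54 mm behind the grasp point. The pads swing forward as they close: fully open they stand 13 mm farther back than shut.
Start: joints at [-1.309, 0.576, 0.025, 1.437, -0.015, 1.129, -0.057], TCP at [0.229, 0.635, 0.405] pointing down, gripper open.
Joint ranges: [-2.76, 2.76], [-0.34, 2.15], [-1.52, 1.57], [0.19, 2.46], [-1.09, 4.23], [0.17, 1.99], [-2.82, 2.82]. Speed limits (rad/s): [2.22, 2.22, 3.01, 3.01, 3.14, 3.14, 3.14].

### API

Orientations are given as a 3x3 rotation matrix whose columns are the frame's x, y, z axes.
In Python, from plant import sense, camera, camera_params, hand_in gives the robot as it stands.
- The arm moves only by the shell command python3 -m handwheel 'ROWS' [FORCE]. ROWS is JSON, a list of rows, each an object of numbers: "hand": the opening in per cent of the stroke, from 0 (shut) to 100 (fully open); "x", "y", "z": the shift along the tool's x, y, z in mm; "spin": the turn about the tool's z in degrees. In form: [{"hand": .., "x": .., "y": .., "z": .., "spin": ..}, ...]. A call has 1 to 10 rows; each row is the pose to reach, as a shift and turn from the pose commanded when the call began, along the tool's axes at that moment; what a row does not reach only later rows make up. A row lasts 1/8 s, in which the tool goes at most 62.5 mm and 10.7 degrees, less where a joint would pass 70% of its speed; a pose out of reach is approached as far as the arm can. A call with a gripper value outside its range is refused whole. The fingers move at their own pace and stop on an object; FORCE is the grip in N (left out, the last holds). Time passes only in rows, so rows that repeat a pose let the fingers close. It gives the time, the measured TCP pose, the force, the opening and the grip force at its end, in the units of the state.
- sense(): the state, without advancing time (a new reading comes with each control period).
- camera(name): name is "scene" or "top"; returns the picture (420x560x3 uint8, blue, green, red); there is no depth.
- camera_params(name): a dict with "mtx" (3x3 intrinsics, pixels), "origin" and "rotation" of the camera in the world. Camera axes: x right, y down, z forward; pixel columns grow to the right and rows downward; lengths in m; the calibration is good to about 2 mm. A picture is of the moment at which its call begins. camera_params takes no time and is no camera call.
- hand_in(): hands the job in; it is judged then, once.
The state is a dict: "time": time; "joint_pos": joint angles; "qd": joint speeds; "joint_torque": joint torques, N m; "eef_pos": TCP position; "tool_rot": TCP orientation; "wrist_force": force on the tool from outside, world axes, zero at the start; "torque": the same for the moment, N m; "gripper_width": finger opening in m; "finger_force": force on a finger pad.
Only numpy, scipy, OpenCV 4.12 (cv2) and the standard library are available. Lean on these libraries where they do the work, as an engineer would, in place of code of your own. Each camera call takes 0.05 s, during which the arm holds its last target. There are 200 camera calls.

## Working session

There is one attempt and no reset: what is moved stays moved. The work goes in short steps, Python scripts to look and compute and a shell command to move; the robot and the scene stay as the last step left them, time stands still between calls to the robot, and variables do not carry over. Pictures are saved under pics/ and viewed, at most 10 in all, crops included, and the job is handed in when it is done.

```bash
mkdir -p pics; ls; python3 - <<'E'
from plant import *
import cv2
for n in ("scene","top"):
    cv2.imwrite(f"pics/{n}0.png",camera(n)); p=camera_params(n); print(n,p)
s=sense(); print(s)
E
```

```text
pics
scene {'mtx': array([[401.92718289,   0.        , 281.47444819],
       [  0.        , 401.92718289, 208.45018341],
       [  0.        ,   0.        ,   1.        ]]), 'origin': array([ 1.26733424, -0.21159231,  0.71724898]), 'rotation': array([[ 0.29609358,  0.6668565 , -0.68383551],
       [ 0.95513728, -0.2018954 ,  0.21668187],
       [ 0.00643247, -0.71731489, -0.69671943]])}
top {'mtx': array([[440.34544496,   0.        , 278.11172488],
       [  0.        , 440.34544496, 213.17878989],
       [  0.        ,   0.        ,   1.        ]]), 'origin': array([ 0.55092347, -0.00372159,  1.13114736]), 'rotation': array([[-0.01628083, -0.99750515,  0.06869074],
       [-0.99984157,  0.01673631,  0.00606061],
       [-0.00719512, -0.06858119, -0.99761959]])}
{'time': 0.1, 'joint_pos': array([-1.30879673,  0.57642815,  0.02482855,  1.43781476, -0.01495527,
        1.12902424, -0.05647633]), 'qd': array([-7.36412394e-04, -9.03381886e-04, -7.95101485e-05, -2.85167570e-03,
       -1.88524320e-05, -3.69839476e-04,  1.00915022e-04]), 'joint_torque': array([ 5.80811276e-03, -7.67315483e+01,  2.25779705e+00, -2.86599326e+01,
        1.58282375e-02,  8.56609026e-03, -3.50394146e-05]), 'eef_pos': array([0.22871886, 0.63490844, 0.40394493]), 'tool_rot': array([[-9.40835669e-01,  3.38862922e-01, -4.04376647e-04],
       [ 3.38863147e-01,  9.40834582e-01, -1.43441500e-03],
       [-1.05618525e-04, -1.48657714e-03, -9.99998889e-01]]), 'wrist_force': array([-0.28493552, -0.12640378, -0.21738284]), 'torque': array([-0.01463689,  0.01539925,  0.01120284]), 'finger_force': 0.0, 'gripper_width': 0.08551047489925308}
```

View pics/top0.png

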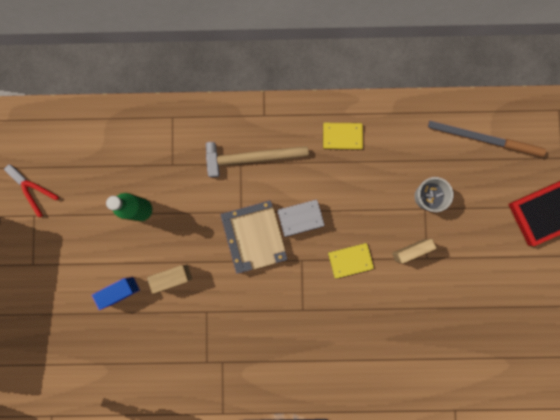

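View pics/scene0.png

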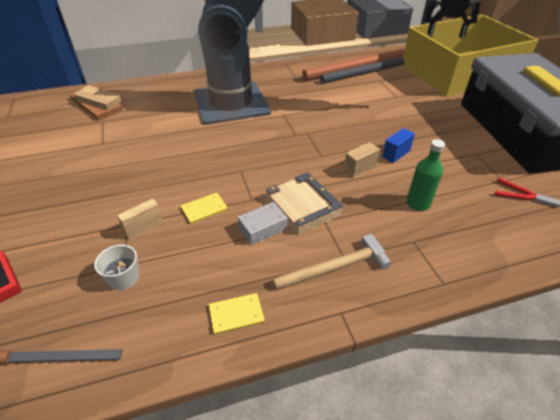

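The top view shows the jig at (255,237), the steel stack at (301,218) and the hammer beyond the jig at about (210–305,157).
- **Plate candidates:** grey steel plate (301,218), yellow (343,136), yellow (351,260). I choose the grey one.
- **Block candidates:** timber (168,279), timber (416,251), blue (115,293). (168,279) looks wider; I'll measure both to confirm.

```bash
cat > h.py <<'E'
import numpy as np, cv2
from plant import *
def proj(P,n):
    p=camera_params(n); q=(np.atleast_2d(P)-p["origin"])@p["rotation"]; q=q@p["mtx"].T; return q[:,:2]/q[:,2:]
def plane(uv,z,n="top"):
    p=camera_params(n); uv=np.atleast_2d(uv).astype(float)
    d=np.c_[uv,np.ones(len(uv))]@np.linalg.inv(p["mtx"]).T@p["rotation"].T
    return p["origin"]+d*((z-p["origin"][2])/d[:,2])[:,None]
def blob(mask,near):
    cs,_=cv2.findContours(mask.astype(np.uint8),cv2.RETR_EXTERNAL,cv2.CHAIN_APPROX_NONE)
    cs=[c for c in cs if cv2.contourArea(c)>40]
    return min(cs,key=lambda c:np.hypot(*(c[:,0].mean(0)-near)))
def rect(c,z,n="top"):
    P=plane(c[:,0],z,n)[:,:2]*1000
    (cx,cy),(w,h),a=cv2.minAreaRect(P.astype(np.float32)); 
    if w>h: w,h,a=h,w,a-90   # a: direction of short side from world x
    return np.round([cx,cy,w,h,a],1)
E
python3 - <<'E'
from h import *
im=cv2.imread("pics/top0.png"); hsv=cv2.cvtColor(im,cv2.COLOR_BGR2HSV)
for u,v in [(301,218),(290,225),(255,240),(168,279),(416,251),(230,240),(300,236),(320,240),(160,290)]: print((u,v),hsv[v,u],im[v,u])
cv2.imwrite("pics/crop0.png",cv2.resize(im[190:310,140:330],None,fx=4,fy=4,interpolation=cv2.INTER_CUBIC))
E
```

```text
(301, 218) [  0   8 161] [156 156 161]
(290, 225) [  0   8 159] [154 154 159]
(255, 240) [ 17  85 202] [135 174 202]
(168, 279) [ 18 100 181] [110 152 181]
(416, 251) [ 18  97 199] [123 169 199]
(230, 240) [ 19 110 153] [ 87 128 153]
(300, 236) [ 13 132  91] [44 65 91]
(320, 240) [ 14 128 145] [ 72 106 145]
(160, 290) [ 17 106 159] [ 93 130 159]
```

View pics/crop0.png

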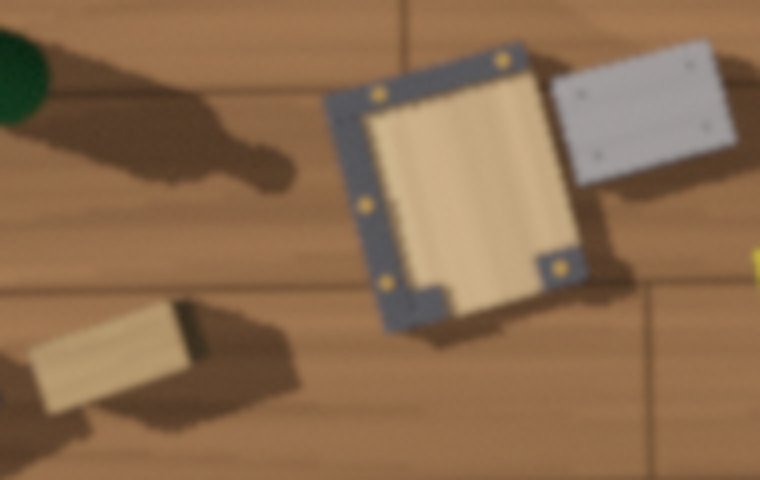

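The crop confirms the plain steel plate (crop 645,112) short of the jig's open edge, the back fence at the top, the end stop at left, and the timber block (110,358). Next I measure.

```bash
python3 - <<'E'
from h import *
im=cv2.imread("pics/top0.png"); hsv=cv2.cvtColor(im,cv2.COLOR_BGR2HSV).astype(int)
H,S,V=hsv[...,0],hsv[...,1],hsv[...,2]
big=lambda m: m
pl=blob((S<35)&(V>110),(301,218)); print("plate",rect(pl,.04))
b1=blob((S<115)&(V>165)&(H>14),(168,279)); print("blkL",rect(b1,.064))
b2=blob((S<115)&(V>165)&(H>14),(416,251)); print("blkR",rect(b2,.064))
bed=blob((S<105)&(V>170)&(H>12),(255,240)); print("bed",rect(bed,.028))
dk=(S<60)&(V<110)&(np.indices(S.shape)[1]<290)&(np.indices(S.shape)[1]>215)&(np.indices(S.shape)[0]>195)&(np.indices(S.shape)[0]<280)
jm=dk|((S<105)&(V>170)&(np.indices(S.shape)[1]<287)&(np.indices(S.shape)[1]>215)&(np.indices(S.shape)[0]>195)&(np.indices(S.shape)[0]<280))
j=blob(jm.astype(np.uint8),(255,237)); print("jig",rect(j,.034))
o=cv2.resize(im[190:310,90:330],None,fx=3,fy=3)
for c,k in((pl,(0,0,255)),(b1,(255,0,0)),(j,(0,255,0)),(bed,(255,255,0))): cv2.polylines(o,[((c-[90,190])*3+1).astype(np.int32)],True,k)
cv2.imwrite("pics/o.png",o)
for z,uvs in ((.036,[(140+503/4,190+60/4),(140+378/4,190+94/4),(140+365/4,190+205/4),(140+387/4,190+283/4),(140+560/4,190+268/4)]),): print(plane(uvs,z)*1000)
E
```

```text
plate [613.9 -52.1  67.8 101.6  13.9]
blkL [471.2 274.2  39.6  85.5  17.5]
blkR [ 528.9 -329.    24.9   89.9   22.8]
bed [562.6  52.  104.4 131.7 -75.4]
jig [562.6  51.7 103.8 130.9 -75.4]
[[6.47312239e+02 3.34575757e+01 3.60000000e+01]
 [6.27351531e+02 1.11726333e+02 3.60000000e+01]
 [5.58398806e+02 1.20459388e+02 3.60000000e+01]
 [5.09987579e+02 1.07263749e+02 3.60000000e+01]
 [5.17510759e+02 2.74490829e-02 3.60000000e+01]]
```

View pics/o.png

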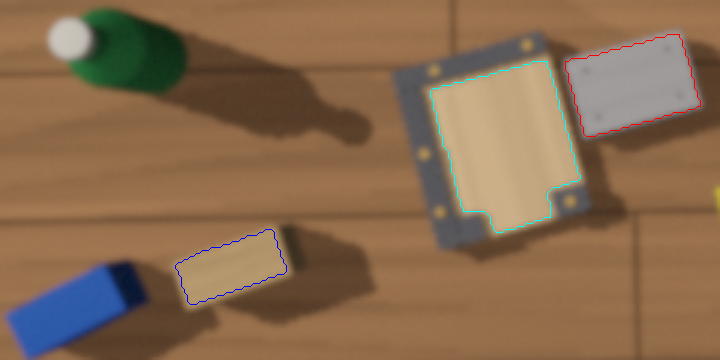

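The outlines fit: 39.6+2.5 mm ≈ 42, so the left block is the wide one, and the right one is about 27 mm. Next I refine the jig, plate and block poses with sub-pixel edge lines.

```bash
cat >> h.py <<'E'
def edge(g,pose,axis,val,lo,hi,z,n="top",r=6):
    """offset (mm) of the strongest edge near local line axis=val, from lo..hi; pose=(x,y mm,deg)"""
    a=np.radians(pose[2]); X=np.array([np.cos(a),np.sin(a)]); Y=np.array([-X[1],X[0]])
    if axis=='y': X,Y=Y,X
    t=np.linspace(lo,hi,25); s=np.arange(-r,r+.01,.25); 
    P=np.array(pose[:2])+(val+s)[None,:,None]*X+t[:,None,None]*Y
    uv=proj(np.c_[P.reshape(-1,2)/1000,np.full(P.size//2,z)],n).astype(np.float32)
    v=cv2.remap(g,uv[:,0].reshape(len(t),-1),uv[:,1].reshape(len(t),-1),cv2.INTER_LINEAR)
    d=np.abs(np.gradient(cv2.GaussianBlur(v,(9,1),2),axis=1)); d[d<.6*d.max(1,keepdims=True)]=0
    o=(d*s).sum(1)/d.sum(1); k,b=np.polyfit(t,o,1); m=np.median(o); return round(m,2),round(np.degrees(k),2),round(o.std(),2)
E
python3 - <<'E'
from h import *
g=cv2.cvtColor(cv2.imread("pics/top0.png"),cv2.COLOR_BGR2GRAY).astype(np.float32)
J=(575.2,55.3,14.6)
for a,v,lo,hi in [('x',55,-45,45),('x',-58,-50,-30),('x',-81,-20,30),('y',-55,-40,45),('y',55,-45,45)]: print("jig",a,v,edge(g,J,a,v,lo,hi,.028))
P=(613.9,-52.1,13.9)
for a,v,h in [('x',33,44),('x',-33,44),('y',50,28),('y',-50,28)]: print("plate",a,v,edge(g,P,a,v,-h,h,.04))
B=(471.2,274.2,17.5)
for a,v,h in [('x',21,38),('x',-21,38),('y',45,16),('y',-45,16)]: print("block",a,v,edge(g,B,a,v,-h,h,.064))
E
```

```text
jig x 55 (np.float64(-0.9), np.float64(0.15), np.float64(0.3))
jig x -58 (np.float64(0.84), np.float64(0.16), np.float64(0.25))
jig x -81 (np.float64(0.74), np.float64(-0.21), np.float64(0.23))
jig y -55 (np.float64(0.67), np.float64(-0.06), np.float64(0.21))
jig y 55 (np.float64(-1.75), np.float64(0.29), np.float64(0.33))
plate x 33 (np.float64(1.41), np.float64(0.03), np.float64(0.35))
plate x -33 (np.float64(-0.14), np.float64(-0.22), np.float64(0.28))
plate y 50 (np.float64(0.5), np.float64(0.57), np.float64(0.25))
plate y -50 (np.float64(-1.09), np.float64(0.87), np.float64(0.41))
block x 21 (np.float64(-1.67), np.float64(-1.61), np.float64(0.82))
block x -21 (np.float64(-1.18), np.float64(-0.36), np.float64(0.31))
block y 45 (np.float64(-0.2), np.float64(2.09), np.float64(0.45))
block y -45 (np.float64(-0.87), np.float64(0.33), np.float64(0.24))
```

```bash
cat >> h.py <<'E'
J=np.array([575.3,54.8]); JA=np.radians(14.6); JX=np.array([np.cos(JA),np.sin(JA)]); JY=np.array([-JX[1],JX[0]])
def jig2w(x,y): return J+x*JX+y*JY
def togo(xy,tipz,ydeg,L=173):
    """rows' shift to bring the tool axis to world xy (mm), tips at tipz mm, tool y at ydeg"""
    s=sense(); R=s["tool_rot"]; p=s["eef_pos"]*1000
    d=R.T@(np.r_[xy,tipz+L]-p); cur=np.degrees(np.arctan2(R[1,1],R[0,1]))
    sp=(cur-ydeg+90)%180-90
    print("t",round(s["time"],2),"shift",np.round(d,1),"spin",round(sp,1),"tip z",round(p[2]-L,1),"jig xy",np.round([(p[:2]-J)@JX,(p[:2]-J)@JY],1),"F",np.round(s["wrist_force"],1),"w",round(s["gripper_width"]*1000,1),"yaw",round(cur,2))
E
python3 -c "
from h import *
print(jig2w(11,-187)); togo(jig2w(11,-187),90,14.6)"
```

```text
[ 633.08177087 -123.38885194]
t 0.1 shift [-637.4 -576.2  141.9] spin 55.6 tip z 230.9 jig xy [-189.2  648.7] F [-0.3 -0.1 -0.2] w 85.5 yaw 70.19
```

```bash
python3 -m handwheel '[{"hand":35,"x":-45,"y":-40,"z":0,"spin":5},{"hand":35,"x":-85,"y":-80,"z":0,"spin":10},{"hand":35,"x":-130,"y":-117,"z":0,"spin":15},{"hand":35,"x":-170,"y":-155,"z":0,"spin":20},{"hand":35,"x":-215,"y":-195,"z":0,"spin":25},{"hand":35,"x":-260,"y":-235,"z":0,"spin":30},{"hand":35,"x":-300,"y":-272,"z":0,"spin":35},{"hand":35,"x":-345,"y":-310,"z":0,"spin":40},{"hand":35,"x":-385,"y":-350,"z":0,"spin":45},{"hand":35,"x":-430,"y":-390,"z":0,"spin":50}]' 40; python3 -c "
from h import *
togo(jig2w(11,-187),90,14.6)"
```

```text
time: 1.35
eef_pos: [0.5015, 0.1209, 0.4046]
tool_rot: [[-0.343, 0.939, -0.0], [0.939, 0.343, 0.0], [0.0, -0.0, -1.0]]
wrist_force: [1.3, 0.4, 0.0]
gripper_width: 0.0298
finger_force: 0.0
t 1.35 shift [-274.6   39.8  141.5] spin 5.5 tip z 231.6 jig xy [-54.8  82.6] F [1.3 0.4 0. ] w 29.8 yaw 20.07
```

```bash
python3 -m handwheel '[{"hand":35,"x":-55,"y":8,"z":0,"spin":2},{"hand":35,"x":-110,"y":16,"z":0,"spin":4},{"hand":35,"x":-165,"y":24,"z":0,"spin":5.5},{"hand":35,"x":-220,"y":32,"z":0,"spin":5.5},{"hand":35,"x":-274.5,"y":40,"z":0,"spin":5.5},{"hand":35,"x":-274.5,"y":40,"z":50,"spin":5.5},{"hand":35,"x":-274.5,"y":40,"z":100,"spin":5.5},{"hand":35,"x":-274.5,"y":40,"z":140,"spin":5.5},{"hand":35,"x":-274.5,"y":40,"z":140,"spin":5.5}]'; python3 -c "
from h import *
togo(jig2w(11,-187),10,14.6)"
```

```text
time: 2.48
eef_pos: [0.6323, -0.121, 0.2617]
tool_rot: [[-0.254, 0.967, -0.006], [0.967, 0.254, 0.001], [0.003, -0.006, -1.0]]
wrist_force: [-0.1, 0.0, 1.4]
gripper_width: 0.0296
finger_force: 0.0
t 2.48 shift [-2.7  0.7 78.6] spin 0.1 tip z 88.7 jig xy [  10.8 -184.5] F [-0.1  0.   1.4] w 29.6 yaw 14.69
```

```bash
python3 -m handwheel '[{"hand":35,"x":-3,"y":0,"z":35,"spin":0},{"hand":35,"x":-3,"y":0,"z":70,"spin":0},{"hand":35,"x":-3,"y":0,"z":83,"spin":0},{"hand":35,"x":-3,"y":0,"z":83,"spin":0}]'; python3 -m handwheel '[{"z":1},{"z":2},{"z":2}]';python3 -c "
from h import *
togo(jig2w(11,-187),32,14.6)
cv2.imwrite('pics/s1.png',camera('scene')[150:290,180:380].repeat(4,0).repeat(4,1))"
```

```text
time: 2.98
eef_pos: [0.6345, -0.1244, 0.1824]
tool_rot: [[-0.254, 0.967, 0.0], [0.967, 0.254, -0.0], [-0.0, 0.0, -1.0]]
wrist_force: [-0.6, 0.0, 0.2]
gripper_width: 0.0299
finger_force: 0.0
t 2.98 shift [  1.4  -1.1 -22.6] spin 0.1 tip z 9.4 jig xy [  12.1 -188.4] F [-0.6  0.   0.2] w 29.9 yaw 14.69$[0]: bad value
```

View pics/s1.png

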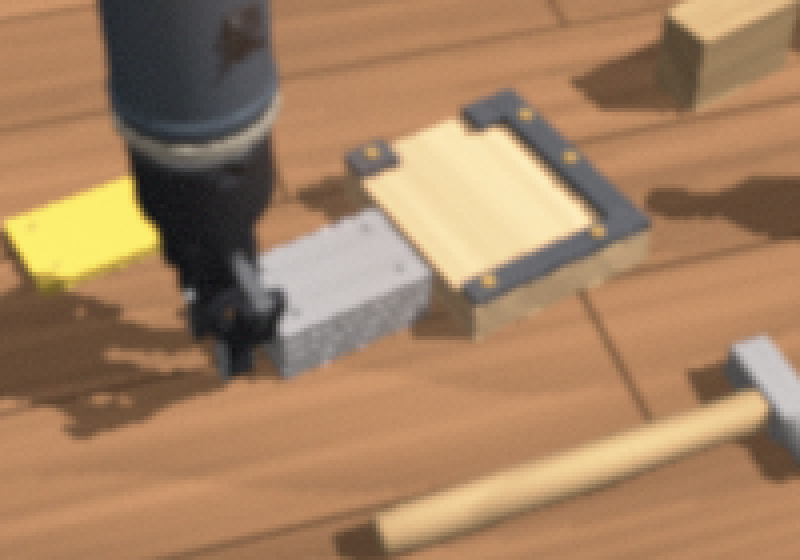

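The fingers are behind the stack's −y end, with the tips at crop (232,378) near the bench and clear of the plates. Next, a gentle touch on the bench to check the finger length.

```bash
for i in 1 2; do python3 -m handwheel '[{"hand":35,"x":0,"y":0,"z":1.5,"spin":0},{"hand":35,"x":0,"y":0,"z":3,"spin":0},{"hand":35,"x":0,"y":0,"z":3,"spin":0}]' | egrep "eef|wrist"; done
```

```text
eef_pos: [0.6343, -0.1243, 0.1791]
wrist_force: [-0.9, 0.8, -0.1]
eef_pos: [0.6341, -0.1243, 0.1755]
wrist_force: [0.1, 0.8, 1.3]
```

```bash
for i in 1 2; do python3 -m handwheel '[{"hand":35,"x":0,"y":0,"z":1,"spin":0},{"hand":35,"x":0,"y":0,"z":1.5,"spin":0}]' | egrep "eef|wrist"; done
```

```text
eef_pos: [0.6342, -0.1244, 0.1741]
wrist_force: [-0.4, -0.2, -0.5]
eef_pos: [0.6342, -0.1244, 0.1731]
wrist_force: [-2.4, 1.3, 9.7]
```

Contact at TCP z 0.173 confirms the length. I raise the tips to about 32.5 mm, so they touch only the top plate, and push.

```bash
python3 -m handwheel '[{"hand":35,"x":0,"y":0,"z":-20,"spin":0},{"hand":35,"x":0,"y":0,"z":-32.5,"spin":0},{"hand":35,"x":0,"y":0,"z":-32.5,"spin":0},{"hand":35,"x":0,"y":0,"z":-32.5,"spin":0}]'|grep eef; python3 -m handwheel '[{"hand":35,"x":5,"y":-1,"z":0,"spin":0},{"hand":35,"x":10,"y":-1,"z":0,"spin":0},{"hand":35,"x":14,"y":-1,"z":0,"spin":0},{"hand":35,"x":19,"y":-1,"z":0,"spin":0},{"hand":35,"x":25,"y":-1,"z":0,"spin":0},{"hand":35,"x":31,"y":-1,"z":0,"spin":0},{"hand":35,"x":37,"y":-1,"z":0,"spin":0},{"hand":35,"x":43,"y":-1,"z":0,"spin":0},{"hand":35,"x":48,"y":-1,"z":0,"spin":0},{"hand":35,"x":48,"y":-1,"z":0,"spin":0}]'; python3 - <<'E'
from h import *
togo(jig2w(11,-56),32.5,14.6)
im=camera("scene"); cv2.imwrite('pics/s2.png',cv2.resize(im[150:290,180:380],None,fx=3,fy=3))
E
```

```text
eef_pos: [0.6341, -0.1242, 0.2052]
time: 6.02
eef_pos: [0.6209, -0.0773, 0.2052]
tool_rot: [[-0.254, 0.967, -0.0], [0.967, 0.254, 0.001], [0.001, -0.0, -1.0]]
wrist_force: [-0.5, 0.4, 0.5]
gripper_width: 0.0299
finger_force: 0.0
t 6.03 shift [83.4  0.3 -0.2] spin 0.1 tip z 32.2 jig xy [  10.9 -139.4] F [-0.5  0.4  0.5] w 29.9 yaw 14.73
```

View pics/s2.png

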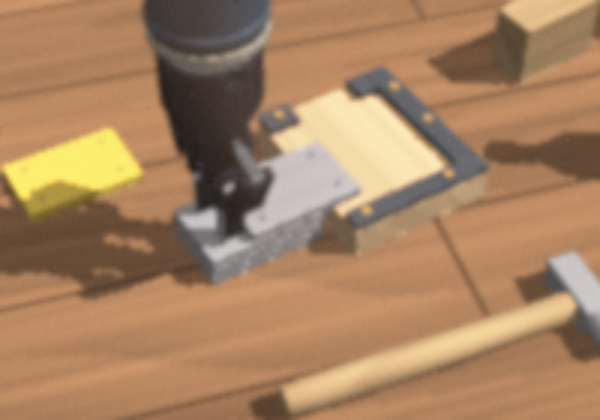

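The top plate alone has slid (leading corner at crop 358,188, over the bed), and the rest of the stack still stands. I carry on.

```bash
python3 -m handwheel '[{"hand":35,"x":6,"y":0,"z":0,"spin":0},{"hand":35,"x":13,"y":0,"z":0,"spin":0},{"hand":35,"x":20,"y":0,"z":0,"spin":0},{"hand":35,"x":27,"y":0,"z":0,"spin":0},{"hand":35,"x":34,"y":0,"z":0,"spin":0},{"hand":35,"x":41,"y":0,"z":0,"spin":0},{"hand":35,"x":48,"y":0,"z":0,"spin":0},{"hand":35,"x":55,"y":0,"z":0,"spin":0},{"hand":35,"x":61,"y":0,"z":0,"spin":0},{"hand":35,"x":66,"y":0,"z":0,"spin":0}]'|egrep 'eef|wrist'; python3 -m handwheel '[{"hand":35,"x":3,"y":0,"z":0,"spin":0},{"hand":35,"x":6,"y":0,"z":0,"spin":0},{"hand":35,"x":9,"y":0,"z":0,"spin":0},{"hand":35,"x":11,"y":0,"z":0,"spin":0},{"hand":35,"x":11,"y":0,"z":0,"spin":0}]'|egrep 'eef|wrist'; python3 -c "
from h import *
togo(jig2w(11,-56),32.5,14.6)"
```

```text
eef_pos: [0.6041, -0.0137, 0.205]
wrist_force: [1.4, -6.4, 3.2]
eef_pos: [0.6014, -0.0032, 0.2051]
wrist_force: [0.7, -0.7, 0.9]
t 7.95 shift [ 6.7  0.4 -0.4] spin 0.1 tip z 32.1 jig xy [ 10.6 -62.7] F [ 0.7 -0.7  0.9] w 30.1 yaw 14.71
```

Now advance 1–2 mm at a time until the end stop gives resistance.

```bash
for i in 1 2 3; do python3 -m handwheel '[{"hand":35,"x":1,"y":0,"z":0,"spin":0},{"hand":35,"x":2,"y":0,"z":0,"spin":0},{"hand":35,"x":2,"y":0,"z":0,"spin":0}]'|egrep 'eef|wrist'; python3 -c "
from h import *
togo(jig2w(11,-56),32.5,14.6)"; done
```

```text
eef_pos: [0.6009, -0.0016, 0.2051]
wrist_force: [0.6, -2.3, 0.3]
t 8.32 shift [ 5.1  0.4 -0.4] spin 0.1 tip z 32.1 jig xy [ 10.6 -61.1] F [ 0.6 -2.3  0.3] w 29.8 yaw 14.69
eef_pos: [0.6004, 0.0004, 0.2051]
wrist_force: [0.6, -2.3, 0.4]
t 8.7 shift [ 2.9  0.4 -0.4] spin 0.1 tip z 32.1 jig xy [ 10.6 -59. ] F [ 0.6 -2.3  0.4] w 30.2 yaw 14.7
eef_pos: [0.5999, 0.0024, 0.2052]
wrist_force: [0.5, -1.6, -1.6]
t 9.07 shift [ 0.9  0.4 -0.3] spin 0.1 tip z 32.2 jig xy [ 10.6 -56.9] F [ 0.5 -1.6 -1.6] w 29.7 yaw 14.7
```

```bash
for i in 1 2 3; do python3 -m handwheel '[{"hand":35,"x":1,"y":0,"z":0,"spin":0},{"hand":35,"x":1.5,"y":0,"z":0,"spin":0},{"hand":35,"x":1.5,"y":0,"z":0,"spin":0}]'|egrep 'wrist'; python3 -c "
from h import *
togo(jig2w(11,-56),32.5,14.6)"; done
```

```text
wrist_force: [1.2, -1.6, -1.6]
t 9.45 shift [-0.4  0.4 -0.3] spin 0.1 tip z 32.2 jig xy [ 10.6 -55.6] F [ 1.2 -1.6 -1.6] w 30.1 yaw 14.69
wrist_force: [-0.2, -2.6, -1.9]
t 9.82 shift [-1.9  0.4 -0.4] spin 0.1 tip z 32.1 jig xy [ 10.6 -54.1] F [-0.2 -2.6 -1.9] w 29.8 yaw 14.69
wrist_force: [0.2, -5.6, -2.5]
t 10.2 shift [-2.5  0.6 -0.3] spin 0.0 tip z 32.2 jig xy [ 10.4 -53.5] F [ 0.2 -5.6 -2.5] w 30.1 yaw 14.64
```

```bash
python3 -m handwheel '[{"hand":35,"x":1,"y":0,"z":0,"spin":0},{"hand":35,"x":1,"y":0,"z":0,"spin":0}]'|egrep 'wrist'; python3 -m handwheel '[{"hand":35,"x":-10,"y":0,"z":0,"spin":0},{"hand":35,"x":-15,"y":0,"z":-30,"spin":0},{"hand":35,"x":-60,"y":0,"z":-80,"spin":0},{"hand":35,"x":-120,"y":0,"z":-80,"spin":0},{"hand":35,"x":-175,"y":0,"z":-80,"spin":0},{"hand":35,"x":-175,"y":0,"z":-80,"spin":0}]'|egrep eef; python3 - <<'E'
from h import *
togo(jig2w(-34,5),32.5,14.6)
im=camera("top"); g=cv2.cvtColor(im,cv2.COLOR_BGR2GRAY).astype(np.float32)
cv2.imwrite('pics/t3.png',cv2.resize(im[190:290,200:340],None,fx=5,fy=5))
hsv=cv2.cvtColor(im,cv2.COLOR_BGR2HSV).astype(int); S,V=hsv[...,1],hsv[...,2]
print(rect(blob((S<35)&(V>125),(265,228)),.038))
E
```

```text
wrist_force: [1.5, -8.0, -2.6]
eef_pos: [0.6426, -0.1677, 0.2857]
t 11.2 shift [237.3 -44.3  79.5] spin -0.3 tip z 112.7 jig xy [   9.  -232.3] F [-0.4  1.4 -0.4] w 29.6 yaw 14.29
[584.1  64.8  66.1 100.9  14.7]
```

View pics/t3.png

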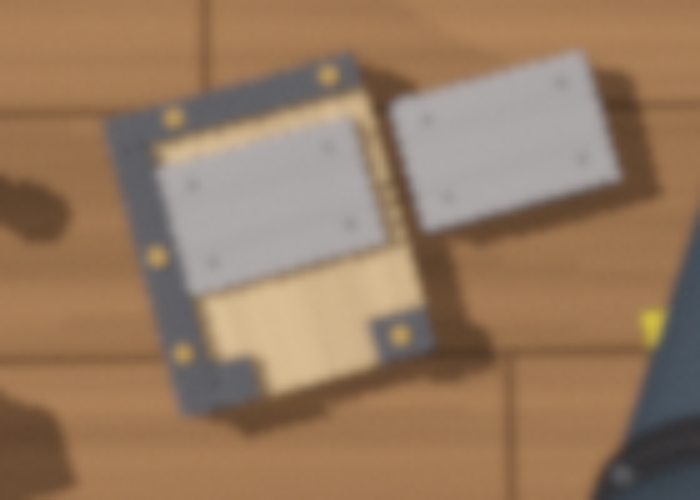

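The plate lies on the bed against the end stop (crop 270,205), square, with about 11 mm still to go to the fence. The lower stack is unmoved. Next I push it along +x from the gap.

```bash
python3 - <<'E'
from h import *
print(sense()["joint_pos"].round(2))
togo(jig2w(-40,6),110,14.6-90); togo(jig2w(-40,6),110,104.6)
E
```

```text
[-0.02  0.7   0.34  1.62 -0.28  0.88  0.69]
t 11.25 shift [235.  -50.5   2.1] spin 89.9 tip z 112.2 jig xy [   9.9 -229.1] F [-0.7  1.2  0.4] w 30.0 yaw 14.47
t 11.25 shift [235.  -50.5   2.1] spin 89.9 tip z 112.2 jig xy [   9.9 -229.1] F [-0.7  1.2  0.4] w 30.0 yaw 14.47
```

```bash
python3 -m handwheel '[{"hand":35,"x":25,"y":-5,"z":0,"spin":-10},{"hand":35,"x":50,"y":-10,"z":0,"spin":-20},{"hand":35,"x":75,"y":-15,"z":0,"spin":-30},{"hand":35,"x":100,"y":-20,"z":0,"spin":-40},{"hand":35,"x":125,"y":-26,"z":0,"spin":-50},{"hand":35,"x":150,"y":-32,"z":0,"spin":-60},{"hand":35,"x":175,"y":-38,"z":0,"spin":-70},{"hand":35,"x":200,"y":-44,"z":0,"spin":-80},{"hand":35,"x":235,"y":-50.5,"z":0,"spin":-90},{"hand":35,"x":235,"y":-50.5,"z":0,"spin":-90}]'; python3 -m handwheel '[{"hand":35,"x":0,"y":0,"z":0,"spin":0}]' >/dev/null; python3 -c "
from h import *
togo(jig2w(-40,6),32.5,104.6); print(sense()['joint_pos'].round(2))"
```

```text
time: 12.5
eef_pos: [0.533, 0.0567, 0.2854]
tool_rot: [[-0.965, -0.261, -0.001], [-0.261, 0.965, 0.002], [0.001, 0.003, -1.0]]
wrist_force: [0.9, -1.5, -0.8]
gripper_width: 0.0294
finger_force: 0.0
t 12.62 shift [-0.  -2.8 79.8] spin 0.1 tip z 112.3 jig xy [-40.    8.8] F [ 0.2 -0.1 -0.2] w 29.8 yaw 104.68
[-0.12  0.52 -0.1   1.95  0.08  0.68  1.56]
```

```bash
python3 -m handwheel '[{"hand":35,"x":0,"y":-2.5,"z":40,"spin":0},{"hand":35,"x":0,"y":-2.5,"z":65,"spin":0},{"hand":35,"x":0,"y":-2.5,"z":75,"spin":0},{"hand":35,"x":0,"y":-2.5,"z":80,"spin":0},{"hand":35,"x":0,"y":-2.5,"z":80,"spin":0}]'|grep wrist; python3 -m handwheel '[{"hand":35,"x":-3,"y":0,"z":0,"spin":0},{"hand":35,"x":-6,"y":0,"z":0,"spin":0},{"hand":35,"x":-9,"y":0,"z":0,"spin":0},{"hand":35,"x":-12,"y":0,"z":0,"spin":0},{"hand":35,"x":-14,"y":0,"z":0,"spin":0},{"hand":35,"x":-15,"y":0,"z":0,"spin":0},{"hand":35,"x":-15,"y":0,"z":0,"spin":0}]'|grep wrist; for i in 1 2 3; do python3 -m handwheel '[{"hand":35,"x":-1,"y":0,"z":0,"spin":0},{"hand":35,"x":-1.5,"y":0,"z":0,"spin":0},{"hand":35,"x":-1.5,"y":0,"z":0,"spin":0}]'|egrep 'wrist'; python3 -c "
from h import *
togo(jig2w(-22,6),32.5,104.6)"; done
```

```text
wrist_force: [-0.7, 0.7, 0.7]
wrist_force: [-6.1, -1.5, 4.6]
wrist_force: [-6.6, -1.6, 4.8]
t 14.5 shift [-2.8  0.4 -0.4] spin 0.1 tip z 32.1 jig xy [-24.8   5.6] F [-6.6 -1.6  4.8] w 30.1 yaw 104.67
wrist_force: [-6.1, -1.6, 5.6]
t 14.88 shift [-1.3  0.4 -0.4] spin 0.1 tip z 32.1 jig xy [-23.3   5.6] F [-6.1 -1.6  5.6] w 29.6 yaw 104.67
wrist_force: [-6.3, -1.5, 4.6]
t 15.25 shift [ 0.2  0.4 -0.4] spin 0.1 tip z 32.1 jig xy [-21.8   5.6] F [-6.3 -1.5  4.6] w 29.6 yaw 104.67
```

```bash
for i in 1 2 3; do python3 -m handwheel '[{"hand":35,"x":-1,"y":0,"z":0,"spin":0},{"hand":35,"x":-1,"y":0,"z":0,"spin":0}]'|egrep 'wrist'; python3 -c "
from h import *
togo(jig2w(-22,6),32.5,104.6)"; done
```

```text
wrist_force: [-5.9, -2.0, 4.5]
t 15.5 shift [ 1.2  0.4 -0.4] spin 0.1 tip z 32.1 jig xy [-20.8   5.6] F [-5.9 -2.   4.5] w 29.7 yaw 104.67
wrist_force: [-6.7, -1.5, 4.6]
t 15.75 shift [ 2.2  0.4 -0.4] spin 0.1 tip z 32.1 jig xy [-19.8   5.6] F [-6.7 -1.5  4.6] w 30.0 yaw 104.67
wrist_force: [-7.6, -1.6, 5.7]
t 16.0 shift [ 2.9  0.4 -0.4] spin 0.1 tip z 32.1 jig xy [-19.1   5.6] F [-7.6 -1.6  5.7] w 30.2 yaw 104.67
```

```bash
python3 -m handwheel '[{"hand":35,"x":-1,"y":0,"z":0,"spin":0},{"hand":35,"x":-2,"y":0,"z":0,"spin":0},{"hand":35,"x":-2,"y":0,"z":0,"spin":0}]'|egrep 'wrist'; python3 -c "
from h import *
togo(jig2w(-22,6),32.5,104.6)"; python3 -m handwheel '[{"hand":35,"x":10,"y":0,"z":0,"spin":0},{"hand":35,"x":10,"y":0,"z":-40,"spin":0},{"hand":35,"x":10,"y":50,"z":-90,"spin":10},{"hand":35,"x":15,"y":100,"z":-100,"spin":20},{"hand":35,"x":20,"y":150,"z":-100,"spin":30},{"hand":35,"x":20,"y":190,"z":-100,"spin":40},{"hand":90,"x":20,"y":190,"z":-100,"spin":50},{"hand":90,"x":20,"y":190,"z":-100,"spin":60},{"hand":90,"x":20,"y":190,"z":-100,"spin":70},{"hand":90,"x":20,"y":190,"z":-100,"spin":80}]'|egrep 'eef|width'; python3 - <<'E'
from h import *
togo((470,273.3),120,18)
im=camera("top"); g=cv2.cvtColor(im,cv2.COLOR_BGR2GRAY).astype(np.float32)
cv2.imwrite('pics/t4.png',cv2.resize(im[180:320,120:320],None,fx=4,fy=4))
hsv=cv2.cvtColor(im,cv2.COLOR_BGR2HSV).astype(int); S,V=hsv[...,1],hsv[...,2]
r=rect(blob((S<35)&(V>125),(260,222)),.038); print(r,(r[:2]-J)@JX,(r[:2]-J)@JY)
P=(r[0],r[1],r[4])
for a,v,h in [('x',33,44),('x',-33,44),('y',50,28),('y',-50,28)]: print("plate",a,v,edge(g,P,a,v,-h,h,.038))
E
```

```text
wrist_force: [-12.9, -2.9, 9.9]
t 16.38 shift [ 3.6  0.4 -0.6] spin 0.1 tip z 31.9 jig xy [-18.4   5.6] F [-12.9  -2.9   9.9] w 29.8 yaw 104.66
eef_pos: [0.4914, 0.2353, 0.3054]
gripper_width: 0.0771
t 17.62 shift [43.4 -3.8 12.4] spin 6.4 tip z 132.4 jig xy [-35.7 195.9] F [ 0.2 -0.7  0.1] w 77.1 yaw 24.38
[596.6  67.9  67.4 101.   14.7] 23.914313924250845 7.307912802735493
plate x 33 (np.float64(-0.17), np.float64(-0.09), np.float64(0.39))
plate x -33 (np.float64(-2.26), np.float64(0.14), np.float64(0.94))
plate y 50 (np.float64(0.01), np.float64(0.55), np.float64(0.33))
plate y -50 (np.float64(-0.2), np.float64(0.67), np.float64(0.48))
```

View pics/t4.png

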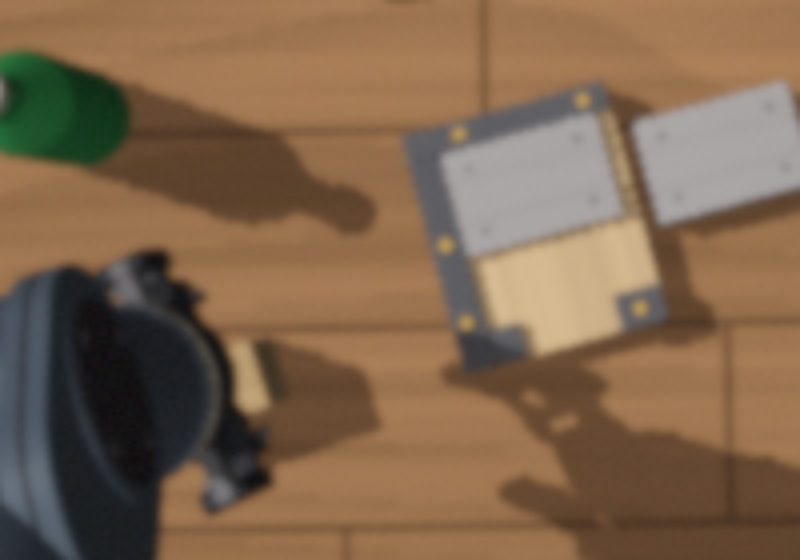

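The plate is seated against the fence and end stop (crop 535,185), and the stack is unmoved. The gripper is next to the wide block (crop 250,375). I measure the gap with the saturation channel, where the plate and bed contrast well.

```bash
python3 - <<'E'
from h import *
im=camera("top"); S=cv2.cvtColor(im,cv2.COLOR_BGR2HSV)[...,1].astype(np.float32)
g=cv2.cvtColor(im,cv2.COLOR_BGR2GRAY).astype(np.float32)
p=(J[0],J[1],14.6)
print("plate near side",edge(S,p,'x',-10.5,-38,45,.037))
print("plate -y end",edge(S,p,'y',-43.5,0,50,.038))
for n,q in(("S",S),("g",g)): print(n,"cleatA",edge(q,p,'x',-58,-52,-30,.032),"cleatB",edge(q,p,'x',-58,38,50,.032), "cleat y",edge(q,p,'y',-25,-77,-62,.032),edge(q,p,'y',35,-77,-62,.032))
s=sense(); print((s["eef_pos"]-0).round(4), s["tool_rot"].round(3).tolist())
E
```

```text
plate near side (np.float64(-0.09), np.float64(0.01), np.float64(0.18))
plate -y end (np.float64(-0.87), np.float64(0.11), np.float64(0.23))
S cleatA (np.float64(-1.09), np.float64(-2.5), np.float64(0.89)) cleatB (np.float64(-0.97), np.float64(6.97), np.float64(0.5)) cleat y (np.float64(-0.43), np.float64(-0.83), np.float64(0.25)) (np.float64(2.76), np.float64(-5.36), np.float64(0.49))
g cleatA (np.float64(0.72), np.float64(0.59), np.float64(0.32)) cleatB (np.float64(0.44), np.float64(4.35), np.float64(0.38)) cleat y (np.float64(0.89), np.float64(0.16), np.float64(0.21)) (np.float64(-1.91), np.float64(-4.77), np.float64(0.52))
[0.4913 0.2355 0.3053] [[-0.416, 0.909, 0.001], [0.909, 0.416, 0.0], [-0.0, 0.001, -1.0]]
```

```bash
python3 -m handwheel '[{"hand":90,"x":22,"y":-2,"z":5,"spin":3.5},{"hand":90,"x":43.5,"y":-4,"z":12,"spin":6.4},{"hand":90,"x":43.5,"y":-4,"z":12,"spin":6.4},{"hand":90,"x":43.5,"y":-4,"z":12,"spin":6.4}]'|grep eef; python3 -c "
from h import *
togo((470,273.3),18,18)"
```

```text
eef_pos: [0.47, 0.2724, 0.2935]
t 18.23 shift [  0.9   0.2 102.5] spin 0.4 tip z 120.5 jig xy [-47.1 237.1] F [ 0.2 -0.4 -0.1] w 76.9 yaw 18.43
```

```bash
python3 -m handwheel '[{"hand":90,"x":1,"y":0,"z":40,"spin":0},{"hand":90,"x":1,"y":0,"z":75,"spin":0},{"hand":90,"x":1,"y":0,"z":95,"spin":0},{"hand":90,"x":1,"y":0,"z":102,"spin":0},{"hand":90,"x":1,"y":0,"z":102,"spin":0},{"hand":0,"x":1,"y":0,"z":102,"spin":0},{"hand":0,"x":1,"y":0,"z":102,"spin":0},{"hand":0,"x":1,"y":0,"z":102,"spin":0},{"hand":0,"x":1,"y":0,"z":102,"spin":0}]' 40; python3 -m handwheel '[{"hand":0,"x":0,"y":0,"z":0,"spin":0},{"hand":0,"x":0,"y":0,"z":0,"spin":0},{"hand":0,"x":0,"y":0,"z":-20,"spin":0},{"hand":0,"x":0,"y":0,"z":-60,"spin":0},{"hand":0,"x":0,"y":0,"z":-80,"spin":0},{"hand":0,"x":0,"y":0,"z":-80,"spin":0}]'; python3 -c "
from h import *
togo(jig2w(-34,6),100,14.6)"
```

```text
time: 19.35
eef_pos: [0.4696, 0.2741, 0.1921]
tool_rot: [[-0.314, 0.949, 0.001], [0.949, 0.314, 0.001], [0.0, 0.002, -1.0]]
wrist_force: [-0.8, -1.0, 7.2]
gripper_width: 0.0419
finger_force: 41.1
time: 20.1
eef_pos: [0.4694, 0.2743, 0.2726]
tool_rot: [[-0.314, 0.949, 0.002], [0.949, 0.314, 0.002], [0.001, 0.003, -1.0]]
wrist_force: [0.1, -0.3, -1.8]
gripper_width: 0.0416
finger_force: 41.0
t 20.1 shift [-233.4   -2.    -0.7] spin 3.7 tip z 99.6 jig xy [-47.1 239.1] F [ 0.1 -0.3 -1.8] w 41.6 yaw 18.32
```

```bash
python3 -m handwheel '[{"hand":0,"x":-25,"y":0,"z":0,"spin":1},{"hand":0,"x":-65,"y":0,"z":0,"spin":2},{"hand":0,"x":-105,"y":-1,"z":0,"spin":3},{"hand":0,"x":-145,"y":-1,"z":0,"spin":3.7},{"hand":0,"x":-185,"y":-2,"z":0,"spin":3.7},{"hand":0,"x":-215,"y":-2,"z":0,"spin":3.7},{"hand":0,"x":-233,"y":-2,"z":0,"spin":3.7},{"hand":0,"x":-233,"y":-2,"z":0,"spin":3.7},{"hand":0,"x":-233,"y":-2,"z":0,"spin":3.7},{"hand":0,"x":-233,"y":-2,"z":0,"spin":3.7}]'|grep width; python3 -c "
from h import *
togo(jig2w(-34,6),65,14.6)"
```

```text
gripper_width: 0.0417
t 21.35 shift [-1.6  0.3 33. ] spin 0.1 tip z 98.0 jig xy [-34.3   7.6] F [ 0.3  0.4 -1.3] w 41.7 yaw 14.7
```

```bash
python3 -m handwheel '[{"hand":0,"x":-1.5,"y":0,"z":15,"spin":0},{"hand":0,"x":-1.5,"y":0,"z":30,"spin":0},{"hand":0,"x":-1.5,"y":0,"z":36,"spin":0},{"hand":0,"x":-1.5,"y":0,"z":36,"spin":0},{"hand":0,"x":-1.5,"y":0,"z":36,"spin":0}]'|grep wrist; python3 - <<'E'
from h import *
togo(jig2w(-34,6),47,14.6)
a=camera("scene")[130:250,240:360]; b=camera("top")[195:285,210:300]
cv2.imwrite('pics/p5.png',np.hstack([cv2.resize(a,(400,400),interpolation=cv2.INTER_CUBIC),cv2.resize(b,(400,400),interpolation=cv2.INTER_CUBIC)]))
E
```

```text
wrist_force: [0.2, 0.5, -2.2]
t 21.98 shift [ 1.4  0.3 15.4] spin -0.0 tip z 62.4 jig xy [-34.3   4.6] F [ 0.2  0.5 -2.2] w 41.4 yaw 14.58
```

View pics/p5.png

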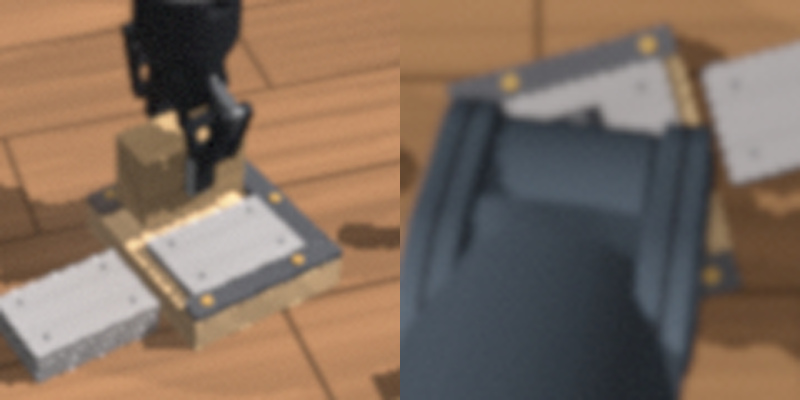

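The block (left panel 175,170) hangs upright over the gap, just clear of the plate. I lower it in small steps, watching the force.

```bash
python3 -m handwheel '[{"hand":0,"x":1,"y":0.2,"z":4,"spin":0},{"hand":0,"x":1,"y":0.2,"z":8,"spin":0},{"hand":0,"x":1,"y":0.2,"z":8,"spin":0}]'|egrep 'eef|wrist'; python3 -m handwheel '[{"hand":0,"x":0,"y":0,"z":2,"spin":0},{"hand":0,"x":0,"y":0,"z":4,"spin":0},{"hand":0,"x":0,"y":0,"z":4,"spin":0}]'|egrep 'eef|wrist';python3 -m handwheel '[{"hand":0,"x":0,"y":0,"z":1,"spin":0},{"hand":0,"x":0,"y":0,"z":2,"spin":0},{"hand":0,"x":0,"y":0,"z":2,"spin":0}]'|egrep 'eef|wrist'
```

```text
eef_pos: [0.5406, 0.0517, 0.2268]
wrist_force: [-0.1, 0.6, -1.6]
eef_pos: [0.5407, 0.0517, 0.2231]
wrist_force: [-0.1, 0.3, -1.8]
eef_pos: [0.5407, 0.0517, 0.2211]
wrist_force: [-0.0, 0.2, -1.4]
```

No lateral contact. Down the last millimetre, then release.

```bash
python3 -m handwheel '[{"hand":0,"x":0,"y":0,"z":1,"spin":0},{"hand":0,"x":0,"y":0,"z":1,"spin":0}]'|egrep 'eef|wrist'; python3 -m handwheel '[{"hand":0,"x":0,"y":0,"z":0.7,"spin":0},{"hand":0,"x":0,"y":0,"z":0.7,"spin":0}]'|egrep 'eef|wrist'
```

```text
eef_pos: [0.5408, 0.0517, 0.2202]
wrist_force: [-0.2, -0.2, -0.9]
eef_pos: [0.5407, 0.0516, 0.2201]
wrist_force: [-2.4, -0.3, 8.5]
```

```bash
python3 -m handwheel '[{"hand":65,"x":0,"y":0,"z":0,"spin":0},{"hand":65,"x":0,"y":0,"z":0,"spin":0},{"hand":65,"x":0,"y":0,"z":0,"spin":0},{"hand":65,"x":0,"y":0,"z":-15,"spin":0},{"hand":65,"x":0,"y":0,"z":-45,"spin":0},{"hand":65,"x":0,"y":0,"z":-100,"spin":0},{"hand":65,"x":0,"y":0,"z":-120,"spin":0},{"hand":65,"x":-60,"y":0,"z":-120,"spin":0},{"hand":65,"x":-120,"y":0,"z":-120,"spin":0},{"hand":65,"x":-170,"y":0,"z":-120,"spin":0}]'|egrep 'eef|wrist|width'; python3 -m handwheel '[{"hand":65,"x":-50,"y":0,"z":0,"spin":0},{"hand":65,"x":-60,"y":0,"z":0,"spin":0},{"hand":65,"x":-60,"y":0,"z":0,"spin":0}]' >/dev/null; python3 - <<'E'
from h import *
im=camera("top"); hsv=cv2.cvtColor(im,cv2.COLOR_BGR2HSV); S=hsv[...,1].astype(np.float32)
g=cv2.cvtColor(im,cv2.COLOR_BGR2GRAY).astype(np.float32)
r=rect(blob((S<35)&(hsv[...,2]>125),(260,222)),.038); print("plate",r,(r[:2]-J)@JX,(r[:2]-J)@JY)
p=(J[0],J[1],14.6)
for a,v,lo,hi in [('x',-13,-35,45),('x',-55,-18,28),('y',51,-50,-18),('y',-39,-50,-18)]: print(a,v,edge(g,p,a,v,lo,hi,.092))
a=camera("scene")[130:250,240:360]; b=im[195:285,210:300]
cv2.imwrite('pics/p6.png',np.hstack([cv2.resize(a,(400,400),interpolation=cv2.INTER_CUBIC),cv2.resize(b,(400,400),interpolation=cv2.INTER_CUBIC)]))
E
```

```text
eef_pos: [0.5837, -0.1151, 0.3409]
wrist_force: [1.2, -0.1, -0.4]
gripper_width: 0.0554
plate [596.7  68.   67.1 100.9  14.7] 24.036291777123374 7.379476783959367
x -13 (np.float64(0.79), np.float64(0.43), np.float64(0.33))
x -55 (np.float64(-0.0), np.float64(0.1), np.float64(0.17))
y 51 (np.float64(-0.53), np.float64(-0.34), np.float64(0.22))
y -39 (np.float64(0.1), np.float64(-0.3), np.float64(0.26))
```

View pics/p6.png

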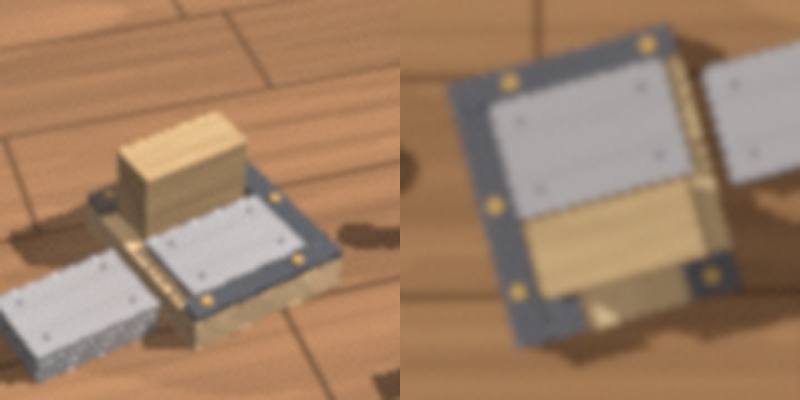

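The block stands upright on the bed between the plate and both cleats (right panel 615,240), with its top edges where the block's 92 mm height puts them. The plate is still in the corner and the stack is intact.

```bash
python3 -c "
from plant import *
print(hand_in(), sense()['time'])"
```

```text
the job is handed in; nothing more can be done
the job is handed in; nothing more can be done
```

The job is handed in: the last pictures show the top plate seated in the jig's corner, the wide block upright in the gap and the other three plates where they stood, but the hand-in returned no verdict.

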